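# Reach behind the sprung lid and push the ticket stapler out

### The job

First take the red-capped spice jar off the dark steel landing plate at the open end of the white caddy and stand it upright on the counter, clear of the plate. Then raise the caddy's clear spring-closing lid by its red lip and, keeping the lid held open with the gripper, reach in behind the stapler and push it sideways, without lifting it, right out of its outlet onto the landing plate; then draw back and let the lid close. Do not disturb the mug or the counter bell.

Things in the scene. Friction and masses are not known exactly. Their poses are not given: they have to be found in the camera images.
- caddy: White low box fixed on the counter. Origin on the counter under its middle; +x to the hinge side (away from robot), +y to the closed end, -y to the open end, z up (mm in this frame below). Box x -50 to 45, y -115 to 115; walls 5 thick, tops at z 56. Floor 3 thick, x -50 to 45, y -265 to 115. x 11 to 45 is a closed spring housing, 56 high. The tool can come down into it only with the lid raised.
- plate (a point): Middle of the open dark steel landing plate, on its top: caddy x -2.5, y -190, z 3. The plate spans caddy x -50 to 45, y -265 to -115. The counter on the robot's side of it (caddy x -150 to -75, y -190 to -110) is always free.
- lane (a point): Middle of the lane's floor, caddy x -17, y 0, z 3. The lane is the box's inside: x -45 to 11, from the closed end at y 110 to its outlet at y -115, full width, with no wall or lintel.
- lid (a joint): Lid angle, rad: 0 closed (level), grows as its front edge rises, 1.57 upright, stop at 1.9. It springs shut from any angle when nothing holds it: 0.18 N m at closed, 0.35 N m wide open, plus its weight of 0.15 kg (about 3 N at the lip). Clear plate 4 thick with dark edges, 226 mm wide along caddy y, reaching 85 mm from the hinge axis, then the red lip.
- lid_hinge (a point): Middle of the lid's hinge axis, which runs along caddy y at caddy x 33, z 60 mm. Fixed to the caddy.
- lip (a point): Middle of the bead (6 mm thick) at the edge of the red lip, which runs the lid's full width; moves with the lid. Closed: caddy x -73, z 78; the lip slopes up to there from the lid's front edge (x -51, underside z 58) and overhangs the front wall by 26 mm, so fingertips pointing forward and down can go under it and raise it.
- stapler_mid (a point): Centre of the orange and black stapler, 36 x 130 x 44 mm, 0.15 to 0.31 kg, long along its own y; own z up; 22 mm above its underside. It lies loose on the caddy floor in the lane, along it, with 52 to 75 mm of free lane between it and the closed end.
- jar_mid (a point): Centre of the spice jar with red cap, diameter 45, 106 tall, own z up; centre 53 mm above its base. It starts upright on the landing plate.
- mug: White patterned mug, 82 across, 91 tall, with a handle to 57 mm from its axis towards its own -y; origin under its centre. Stands near the end of the landing plate (it may swap places with the bell); not to be disturbed.
- bell: Counter bell, chrome dome on black foot, 86 across, 65 tall; origin under its centre. Stands near the mug (they may swap places); not to be disturbed.
- stapler: The stapler's body itself: origin under its centre, axes as for stapler_mid.
- jar: The jar's body itself: origin under its centre, z up.
There are look-alikes about, which are no part of the job. Of the things that look like the jar, take the one that is farthest from the robot's base at the start.

How it is judged (in metres and radians):
On the way, in this order (a step that is already met when the one before it is completed fails the run):
1. the jar stands upright on the counter, clear of the landing plate ((x of jar_mid in the frame of caddy below -0.072 m or x of jar_mid in the frame of caddy above 0.067 m or y of jar_mid in the frame of caddy below -0.287 m) and height (world z) of jar_mid below 0.06 m and angle between jar_mid's own z axis and vertical below 0.1 rad), for 0.2 s.
2. the lid is held raised past 0.9 rad, the stapler still inside (value of joint lid above 0.9 rad and y of stapler_mid in the frame of caddy above -0.09 m), for 0.2 s.
3. the stapler is out on the landing plate while the lid is still held open past 0.5 rad (y of stapler_mid in the frame of caddy between -0.265 and -0.17 m and x of stapler_mid in the frame of caddy between -0.05 and 0.045 m and height (world z) of stapler_mid below 0.035 m and angle between stapler_mid's own z axis and vertical below 0.2 rad and value of joint lid above 0.5 rad), for 0.1 s.
At the end, for the whole second after the job is handed in: Stapler at rest flat on the landing plate, centre over the plate and at least 55 mm outside the open end; lid shut (under 0.05 rad); jar upright and still on the counter, clear of the plate (2 mm overlap passes); mug and bell each moved under 30 mm (all of step 1 and y of stapler_mid in the frame of caddy between -0.265 and -0.17 m and x of stapler_mid in the frame of caddy between -0.05 and 0.045 m and height (world z) of stapler_mid below 0.035 m and angle between stapler_mid's own z axis and vertical below 0.2 rad and value of joint lid below 0.05 rad and linear speed of each of stapler, jar below 0.02 m/s and distance of each of mug, bell from where it was at the start of the episode below 0.03 m); the robot touches nothing.
It fails at once if the stapler is lifted more than 30 mm (height (world z) of stapler_mid above 0.055 m).
It fails at once if the jar is tipped over (angle between jar_mid's own z axis and vertical above 0.6 rad).
It fails at once if the mug is shoved 30 mm or more (distance of mug from where it was at the start of the episode above 0.03 m).
It fails at once if the bell is shoved 30 mm or more (distance of bell from where it was at the start of the episode above 0.03 m).
It also fails if it takes over 64 s, if anything falls off the work surface, if the arm or the gripper's body presses on something with over 40 N, if the wrist force passes 120 N, or if a joint passes its speed limit or range.

### The arm

A 6-joint arm with a two-finger parallel gripper is mounted at the origin on a cart in front of the work surface, level with it; the furniture and walls round the work are solid. World frame = base frame: x ahead of the robot, y to its left, z up, the work surface at z = 0. Lengths are in m, angles in degrees, forces in N, time in s.
With the tool pointing down it reaches from about 0.275 to 0.75 m from the base axis. Payload 10.2 kg.
Tool frame: the origin (TCP) lies on the front face of the gripper's body, between the roots of the fingers; the fingertips stand 64 mm ahead of it and the grasp point (between the pads) lies 45 mm ahead of it; z points along the fingers, y is the line along which they close (so a half turn about z gives the same grasp; the last joint's range is limited). The gripper opens to 88 mm and grips with 3 to 60 N. Pads are 18 mm wide; open, the fingers measure 123 mm over their backs; the gripper's body (75 mm by 187 mm) begins 45 mm behind the grasp point.
Start: joints at [-88.258, 17.928, 85.812, -0, 76.261, -12.8], TCP at [0.132, -0.508, 0.303] pointing down, gripper open.
Joint ranges: [-168.41, 168.41], [-55.51, 124.54], [10.69, 146.95], [-70.63, 250.63], [1, 178], [-165.06, 165.06]. Speed limits (degrees/s): [136.94, 136.94, 172.46, 180, 180, 180].

### API

Orientations are given as [roll, pitch, yaw] about the fixed x, y, z axes, in that order (R = Rz(yaw) Ry(pitch) Rx(roll)).
In Python, from cell import r gives the robot as it stands.
- The arm moves only by the shell command python3 -m crank 'ROWS' [FORCE]. ROWS is JSON, a list of rows, each a list of 7 numbers: the opening, from -1 (shut) to 1 (fully open), then the shift along the tool's x, y, z scaled (see below), then the turn, a rotation vector about the tool's x, y, z scaled (see below). In form: [[claw, x, y, z, ax, ay, az], ...]. A call has 1 to 12 rows; each row is the pose to reach, as a shift and turn from the pose commanded when the call began, along the tool's axes at that moment; what a row does not reach only later rows make up. The controller multiplies each number of a shift by 0.75 m and each number of a turn by 30 degrees. A row lasts 1/12 s, in which the tool goes at most 41.7 mm and 7.16 degrees, less where a joint would pass 70% of its speed; a pose out of reach is approached as far as the arm can. A call with a number of a shift or a turn outside -1 to 1 is refused whole. A call with a gripper value outside its range is refused whole. The fingers move at their own pace and stop on an object; FORCE is the grip in N (left out, the last holds). Time passes only in rows, so rows that repeat a pose let the fingers close. It gives the time, the measured TCP pose, the force, the opening and the grip force at its end, in the units of the state.
- r.get_obs(): the state, without advancing time (a new reading comes with each control period).
- r.grab_frame(name): name is "side" or "top"; returns (picture, depth): 400x640x3 uint8, red, green, blue; 400x640 float32, m along the optical axis (not along the pixel's ray), 0 where there is no reading.
- r.get_calibration(name): a dict with "fx", "fy", "cx", "cy" (pixels), "rvec" (rotation vector, rad) and "tvec" (3), from world to camera coordinates, as OpenCV has them. Camera axes: x right, y down, z forward; pixel columns grow to the right and rows downward; lengths in m; the calibration is good to about 2 mm. A picture is of the moment at which its call begins. get_calibration takes no time and is no camera call.
- r.finish_job(): hands the job in; it is judged then, once.
Trained networks look in the newest picture that a camera, given by its name, has taken for a name from the list of things; names that differ only in an ending like _2 or _b are one class to them, and where a whole thing is asked for, a point or a joint stands for the part that bears it (a point fixed in the world has none). Each returns a list of dicts, best first, with "p" (0 to 1); they miss things now and then, are a little off and sometimes report something else, mostly with a low value. They report only what shows in the picture. A call takes as long as a camera call. They do not tell look-alikes from the thing itself.
- r.search_frame(camera, label): "position" ([row, column] in pixels, amid what is visible of it).
- r.trace(camera, label): "region" (400x640 bool, what is visible of it) and "position" ([row, column] in pixels, amid what is visible of it).
- r.place_of(camera, label): "position" ([row, column] in pixels: a listed point, or the origin of a listed thing).
The state is a dict: "time": time; "qpos": joint angles; "joint_vel": joint speeds; "tau": joint torques, N m; "tool_pos": TCP position; "tcp_rot": TCP orientation; "force": force on the tool from outside, world axes, zero at the start; "torque": the same for the moment, N m; "finger_gap": opening from 0.0 (shut) to 1.0 (fully open); "finger_force": force on a finger pad.
Only numpy, scipy, OpenCV 4.12 (cv2) and the standard library are available. Lean on these libraries where they do the work, as an engineer would, in place of code of your own. Each camera call takes 0.05 s, during which the arm holds its last target. There are 200 camera calls.

## Working session

There is one attempt and no reset: what is moved stays moved. The work goes in short steps, Python scripts to look and compute and a shell command to move; the robot and the scene stay as the last step left them, time stands still between calls to the robot, and variables do not carry over. Pictures are saved under pics/ and viewed, at most 10 in all, crops included, and the job is handed in when it is done.

```bash
ls; mkdir -p pics; cat > h.py <<'E'
import numpy as np, cv2
from cell import r
from scipy.spatial.transform import Rotation as R
def cal(n):
    c=r.get_calibration(n); K=np.array([[c['fx'],0,c['cx']],[0,c['fy'],c['cy']],[0,0,1]])
    return K,R.from_rotvec(np.ravel(c['rvec'])).as_matrix(),np.ravel(c['tvec'])
def pt(n,rc,d):
    K,Rm,t=cal(n); return Rm.T@(np.linalg.inv(K)@[rc[1],rc[0],1]*d-t)
def atz(n,rc,z):
    K,Rm,t=cal(n); o=-Rm.T@t; v=Rm.T@np.linalg.inv(K)@[rc[1],rc[0],1.]
    return o+v*(z-o[2])/v[2]
def proj(n,p):
    K,Rm,t=cal(n); q=K@(Rm@np.asarray(p)+t); return q[1]/q[2],q[0]/q[2]
def cloud(n,d):
    K,Rm,t=cal(n); v,u=np.mgrid[:400,:640]; P=np.stack([(u-K[0,2])/K[0,0]*d,(v-K[1,2])/K[1,1]*d,d],-1)
    return (P-t)@Rm
E
cat > a.py <<'E'
from h import *
np.set_printoptions(precision=3,suppress=True)
fs=[]
for n in ['top','side']:
    im,d=r.grab_frame(n); np.save(n+'.npy',d); cv2.imwrite(n+'.png',im[...,::-1]); fs.append(im[...,::-1])
    K,Rm,t=cal(n); print(n,'cam',-Rm.T@t, 'axis',Rm[2])
    for l,z in [('caddy',0),('plate',.003),('lane',.003),('lid_hinge',.06),('lip',.078),('stapler_mid',.025),('jar_mid',.056),('mug',0),('bell',0)]:
        print(l,[(round(q['p'],2),np.round(q['position']),atz(n,q['position'],z)[:2].round(3)) for q in r.place_of(n,l)][:4])
for n,f in zip(['top','side'],fs): cv2.imwrite(f'pics/{n}1.png',f)
print(r.get_obs())
E
python3 a.py
```

```text
pics
top cam [ 0.306 -0.104  0.892] axis [ 0.184 -0.035 -0.982]
caddy [(0.58, array([151., 240.]), array([0.596, 0.053])), (0.27, array([190., 402.]), array([ 0.5  , -0.307]))]
plate [(0.68, array([164., 324.]), array([ 0.561, -0.134]))]
lane []
lid_hinge [(0.86, array([128., 238.]), array([0.627, 0.047]))]
lip [(0.92, array([173., 227.]), array([0.525, 0.065]))]
stapler_mid []
jar_mid [(0.78, array([163., 332.]), array([ 0.549, -0.149])), (0.61, array([246., 288.]), array([ 0.377, -0.056]))]
mug [(0.85, array([190., 403.]), array([ 0.5  , -0.307]))]
bell [(0.9, array([230., 359.]), array([ 0.413, -0.207]))]
side cam [ 0.275 -0.841  0.685] axis [ 0.191  0.759 -0.622]
caddy [(0.72, array([176., 358.]), array([0.602, 0.069])), (0.65, array([228., 366.]), array([ 0.557, -0.136]))]
plate [(0.61, array([227., 368.]), array([ 0.561, -0.135]))]
lane [(0.74, array([176., 346.]), array([0.569, 0.074])), (0.49, array([228., 369.]), array([ 0.563, -0.14 ]))]
lid_hinge [(0.62, array([164., 372.]), array([0.625, 0.034]))]
lip [(0.74, array([154., 331.]), array([0.524, 0.077]))]
stapler_mid [(0.23
[... 309 characters left out ...]
y([0.557, 0.181])), (0.72, array([283., 366.]), array([ 0.508, -0.294])), (0.39, array([256., 310.]), array([ 0.411, -0.195]))]
bell [(0.7, array([257., 308.]), array([ 0.406, -0.196])), (0.57, array([285., 366.]), array([ 0.504, -0.299]))]
{'time': 1.0, 'qpos': array([-88.257,  17.928,  85.815,   0.002,  76.262, -12.8  ]), 'joint_vel': array([-0.105,  0.071, -0.027, -0.031, -0.008, -0.08 ]), 'tau': array([ -0.002, -40.212, -25.242,   0.069,   0.032,  -0.   ]), 'tool_pos': array([ 0.132, -0.508,  0.303]), 'tcp_rot': array([-179.995,   -0.003,   14.542]), 'force': array([-0.85 ,  0.056,  0.002]), 'torque': array([-0.001, -0.036, -0.033]), 'finger_force': 0.0, 'finger_gap': 1.0005698407949084}
```

View pics/top1.png

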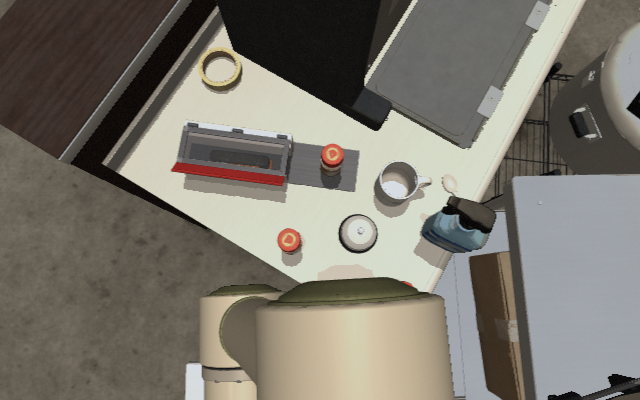

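View pics/side1.png

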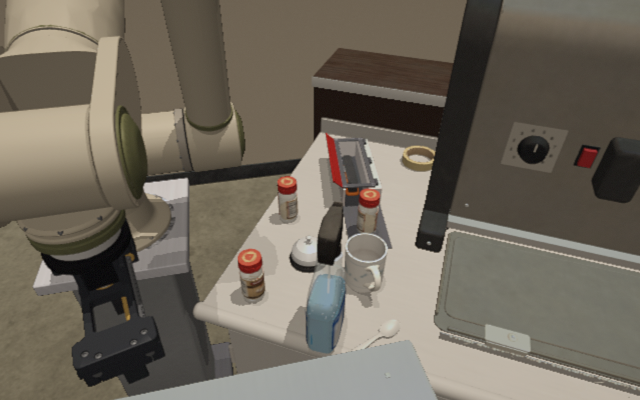

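Top view: the caddy has its red lip at about (173,230), with the dark plate at (168,325). Red-capped jars are at top (157,332) on the plate, top (240,289), and side (275,248). The mug is at (185,400) and the bell at (232,359). The jar at (157,332) is the farthest from the base (about 0.57 m) and stands on the plate, so I choose it. Next: caddy pose, jar axis, obstacles and a close crop.

```bash
cat > b.py <<'E'
from h import *
np.set_printoptions(precision=3,suppress=True)
for n in ['top','side']:
    im=cv2.imread(n+'.png'); d=np.load(n+'.npy'); P=cloud(n,d)
    hsv=cv2.cvtColor(im,cv2.COLOR_BGR2HSV); red=((hsv[...,0]<8)|(hsv[...,0]>172))&(hsv[...,1]>150)&(hsv[...,2]>60)&(d>0)
    nn,lab,st,_=cv2.connectedComponentsWithStats(red.astype(np.uint8))
    for i in range(1,nn):
        if st[i,4]<40: continue
        Q=P[lab==i]; 
        c=Q.mean(0); u,s,v=np.linalg.svd(Q[:,:2]-c[:2],full_matrices=False); a=(Q[:,:2]-c[:2])@v[0]
        print(n,st[i],'mean',c,'min',Q.min(0),'max',Q.max(0),'dir',np.degrees(np.arctan2(v[0,1],v[0,0])),'ext',a.min(),a.max(),'mid',c[:2]+v[0]*(a.min()+a.max())/2)
    # height bands
    if n=='top':
        hue=d>0
        M=cv2.resize(P[...,2],(640,400))
        # caddy white housing top z~.056 & obstacles
        for (a,b) in [(.05,.066)]:
            m=(P[...,2]>a)&(P[...,2]<b)&hue&(P[...,0]>.45)&(P[...,0]<.75)&(P[...,1]>-.1)&(P[...,1]<.2)
            Q=P[m]; rc=cv2.minAreaRect(Q[:,:2].astype(np.float32)*1000); print('caddy top',rc)
        m=(P[...,2]>.12)&(P[...,0]>.5)&(P[...,0]<.9)&(P[...,1]<.25)&(P[...,1]>-.4)
        Q=P[m]; print('tall obst',Q.min(0),Q.max(0)); 
        for y in np.arange(-.4,.26,.05):
            s=Q[abs(Q[:,1]-y)<.02]
            if len(s): print(round(y,2),s[:,0].min(),s[:,2].max())
    # dark plate
    g=(hsv[...,2]<120)&(hsv[...,1]<70)&(abs(P[...,2]-.003)<.01)&(P[...,0]>.45)&(P[...,0]<.65)&(P[...,1]>-.26)&(P[...,1]<-.03)
    k,l,s,_=cv2.connectedComponentsWithStats(g.astype(np.uint8)); i=1+np.argmax(s[1:,4]); print('plate',cv2.minAreaRect(P[l==i][:,:2].astype(np.float32)*1000))
im=cv2.imread('top.png')[100:260,160:450]; cv2.imwrite('pics/crop1.png',cv2.resize(im,None,fx=2.7,fy=2.7,interpolation=cv2.INTER_CUBIC))
E
python3 b.py
```

```text
top [321 144  22  23 231] mean [ 0.547 -0.146  0.106] min [ 0.53  -0.167  0.091] max [ 0.574 -0.125  0.112] dir -174.90787793961834 ext -0.026427586511865053 0.017271186974231786 mid [ 0.552 -0.146]
top [ 172  162  112   24 1054] mean [0.526 0.064 0.072] min [ 0.497 -0.047  0.058] max [0.554 0.175 0.083] dir -98.9869548753796 ext -0.1121452776924363 0.11205045742411987 mid [0.526 0.064]
top [278 229  22  23 221] mean [ 0.383 -0.06   0.105] min [ 0.363 -0.079  0.093] max [ 0.405 -0.039  0.109] dir -163.78560092503318 ext -0.023453503766305877 0.019746164835642677 mid [ 0.385 -0.059]
caddy top ((645.1845703125, 37.4073486328125), (246.49478149414062, 235.36070251464844), 80.63876342773438)
tall obst [ 0.664 -0.314  0.12 ] [0.883 0.25  0.41 ]
-0.3 0.8291874035460637 0.17885531977702987
-0.25 0.7492266081706799 0.2730057900448271
-0.2 0.6640528149981696 0.4095287599650289
-0.15 0.6735529954079063 0.39893522775918777
-0.1 0.7046498651405163 0.3578303322661862
-0.05 0.7367070763089367 0.31700619766763594
-0.0 0.7663511379156047 0.27313638346966845
0.05 0.7998567937558704 0.2316698034758446
[... 621 characters left out ...]
0.324]
side [278 176  18  18 202] mean [ 0.384 -0.069  0.101] min [ 0.365 -0.082  0.085] max [ 0.406 -0.032  0.109] dir 141.61864943556824 ext -0.017841598188057355 0.025587585141748425 mid [ 0.381 -0.067]
side [359 189  20  19 225] mean [ 0.549 -0.154  0.102] min [ 0.532 -0.171  0.003] max [0.591 0.004 0.113] dir -100.66149218829617 ext -0.16222694625879644 0.015623487370557068 mid [ 0.563 -0.081]
side [238 249  24  24 314] mean [ 0.28  -0.284  0.102] min [ 0.26  -0.297  0.087] max [ 0.301 -0.252  0.11 ] dir 148.69608158663502 ext -0.01759895821456563 0.024848487743222916 mid [ 0.277 -0.282]
plate ((532.73828125, -94.95802307128906), (137.726806640625, 37.86316680908203), 74.95206451416016)
```

View pics/crop1.png

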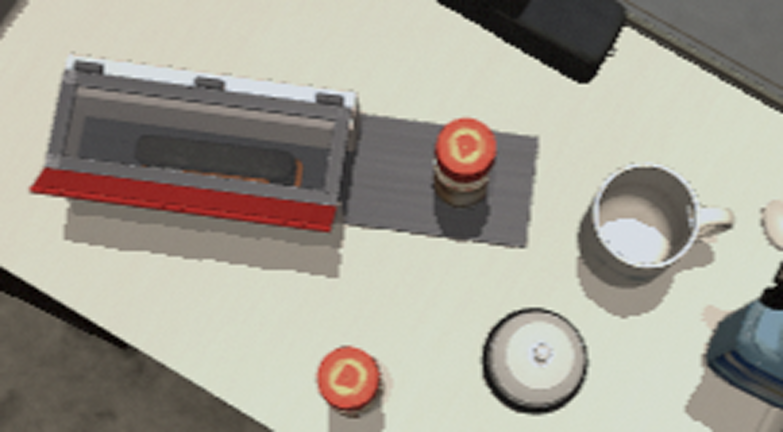

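Top crop: the chosen jar's cap is at crop (150,465), on the dark plate. The stapler lies under the clear lid at crop (160,218), and the look-alike jar at crop (378,348) stands on the counter, so the choice holds. I now have the caddy origin at about (0.591, 0.053) with yaw −9°, and plate and hinge agree with that. Next: a helper for the moves and a check of heights on the route.

```bash
cat > g.py <<'E'
# usage: g.py x y z roll pitch yaw  (world TCP target) -> shift/turn in row units ; with 'c': args = caddy tip x,z(mm), y(mm), tilt deg
import sys; from h import *
np.set_printoptions(precision=4,suppress=True)
O=np.array([.591,.053,0]); C=R.from_euler('z',-9,degrees=True)
def go(p,Rt,start=None):
    o=r.get_obs(); p0=np.array(o['tool_pos']); R0=R.from_euler('xyz',o['tcp_rot'],degrees=True)
    if start: p0,R0=start
    return R0.inv().apply(p-p0)/.75,(R0.inv()*Rt).as_rotvec(degrees=True)/30
def tip(x,y,z,tilt,L=64):
    # tip point in caddy mm; tilt: fingers lean forward (+x) from straight down
    Rt=C*R.from_euler('y',-tilt,degrees=True)*R.from_euler('x',180,degrees=True)
    return O+C.apply(np.array([x,y,z])/1e3)-Rt.apply([0,0,L/1e3]),Rt
def caddy(p): return C.inv().apply(np.asarray(p)-O)*1e3
if __name__=='__main__':
    o=r.get_obs(); print('t',round(o['time'],2),'F',o['force'].round(1),'gap',round(o['finger_gap'],3),'q',o['qpos'].round(0))
    R0=R.from_euler('xyz',o['tcp_rot'],degrees=True); print('tip caddy',caddy(o['tool_pos']+R0.apply([0,0,.064])),'z',R0.apply([0,0,1]))
    for a in sys.argv[1:]:
        v=[float(s) for s in a.split(',')]; p,Rt=tip(*v); s,w=go(p,Rt); print(a,'tcp',p,'shift',s,'turn',w,'len mm',np.linalg.norm(s)*750)
E
python3 g.py -- 2>/dev/null; python3 - <<'E'
from g import *
for n in ['top','side']:
    P=cloud(n,np.load(n+'.npy'))
    for b in [(.3,.5,-.5,-.36),(.13,.3,-.45,-.3)]:
        m=(P[...,0]>b[0])&(P[...,0]<b[1])&(P[...,1]>b[2])&(P[...,1]<b[3]);print(n,b,np.percentile(P[m][:,2],[50,95,99,100]) if m.any() else '')
print(caddy([.551,-.147,.1]),caddy([.277,-.282,0]))
d=np.load('top.npy')
for c in (209,241,272): print('stapler',caddy(atz('top',(160,c),.04)))
E
python3 g.py -8,-204,170,0 -8,-204,59,0
```

```text
t 1.0 F [-0.9  0.1  0. ] gap 1.001 q [-88.  18.  86.   0.  76. -13.]
tip caddy [-365.74   -626.0827  238.6995] z [ 0.      0.0001 -1.    ]
top (0.3, 0.5, -0.5, -0.36) [0.0642 0.2517 0.2535 0.2557]
top (0.13, 0.3, -0.45, -0.3) [0.3108 0.4784 0.4817 0.4832]
side (0.3, 0.5, -0.5, -0.36) [0.0787 0.2475 0.2534 0.2559]
side (0.13, 0.3, -0.45, -0.3) [0.5394 0.5686 0.5737 0.5766]
[  -8.2206 -203.795   100.    ] [-257.7286 -379.996     0.    ]
stapler [-35.5007  53.3533  40.    ]
stapler [-26.1154 -13.4884  40.    ]
stapler [-16.9791 -78.5566  40.    ]
t 1.0 F [-0.9  0.1  0. ] gap 1.001 q [-88.  18.  86.   0.  76. -13.]
tip caddy [-365.74   -626.0827  238.6995] z [ 0.      0.0001 -1.    ]
-8,-204,170,0 tcp [ 0.5512 -0.1472  0.234 ] shift [ 0.6621 -0.3254  0.0917] turn [-0.0002 -0.0001  0.7847] len mm 557.5454437691362
-8,-204,59,0 tcp [ 0.5512 -0.1472  0.123 ] shift [ 0.6621 -0.3254  0.2397] turn [-0.0002 -0.0001  0.7847] len mm 581.7466933752473
```

```bash
python3 -m crank '[[1,0.05,-0.02,-0.08,0,0,0.1],[1,0.1,-0.05,-0.08,0,0,0.3],[1,0.15,-0.08,-0.08,0,0,0.5],[1,0.62,-0.30,-0.07,0,0,0.785],[1,0.62,-0.30,-0.07,0,0,0.785],[1,0.62,-0.30,-0.07,0,0,0.785],[1,0.62,-0.30,-0.07,0,0,0.785],[1,0.62,-0.30,-0.07,0,0,0.785],[1,0.62,-0.30,-0.07,0,0,0.785],[1,0.62,-0.30,-0.07,0,0,0.785],[1,0.662,-0.325,0,0,0,0.785],[1,0.662,-0.325,0.05,0,0,0.785]]' 20; python3 g.py -8,-204,130,0 -8,-204,59,0
```

```text
time: 2.0
tool_pos: [0.4867, -0.204, 0.3226]
tcp_rot: [179.9, -0.2, -9.0]
force: [0.6, -0.3, -0.6]
finger_gap: 0.996
finger_force: 0.0
t 2.0 F [ 0.6 -0.3 -0.6] gap 0.996 q [-35.  17.  84.   0.  79.  63.]
tip caddy [ -62.5498 -270.2324  258.5939] z [ 0.004  -0.0026 -1.    ]
-8,-204,130,0 tcp [ 0.5512 -0.1472  0.194 ] shift [ 0.0724 -0.0884  0.1716] turn [ 0.0038 -0.0083  0.0015] len mm 154.635672295106
-8,-204,59,0 tcp [ 0.5512 -0.1472  0.123 ] shift [ 0.072  -0.0886  0.2663] turn [ 0.0038 -0.0083  0.0015] len mm 217.2864958153694
```

```bash
python3 -m crank '[[1,0.072,-0.088,0.08,0,0,0],[1,0.072,-0.088,0.08,0,0,0],[1,0.072,-0.088,0.08,0,0,0],[1,0.072,-0.088,0.08,0,0,0],[1,0.072,-0.088,0.14,0,0,0],[1,0.072,-0.088,0.18,0,0,0],[1,0.072,-0.088,0.22,0,0,0],[1,0.072,-0.088,0.25,0,0,0],[1,0.072,-0.088,0.264,0,0,0],[1,0.072,-0.088,0.264,0,0,0],[-1,0.072,-0.088,0.264,0,0,0],[-1,0.072,-0.088,0.264,0,0,0]]' 20; python3 g.py -8,-204,59,0
```

```text
time: 3.0
tool_pos: [0.549, -0.1496, 0.1251]
tcp_rot: [179.9, -0.2, -9.0]
force: [-0.5, -1.0, -0.1]
finger_gap: 0.876
finger_force: 0.0
t 3.0 F [-0.5 -1.  -0.1] gap 0.876 q [-27.  34.  89.  -0.  56.  72.]
tip caddy [  -9.5824 -206.7613   61.09  ] z [ 0.0029 -0.0015 -1.    ]
-8,-204,59,0 tcp [ 0.5512 -0.1472  0.123 ] shift [ 0.0024 -0.0036  0.0028] turn [ 0.0019 -0.0058 -0.0007] len mm 3.846834384182404
```

```bash
python3 -m crank '[[-1,0,0,0,0,0,0],[-1,0,0,0,0,0,0],[-1,0,0,0,0,0,0],[-1,0,0,0,0,0,0],[-1,0,0,0,0,0,0],[-1,0,0,-0.02,0,0,0],[-1,0,0,-0.04,0,0,0],[-1,0,0,-0.05,0,0,0]]' 20; python3 g.py -108,-152,98,0 -108,-152,58,0
```

```text
time: 3.67
tool_pos: [0.5487, -0.1491, 0.162]
tcp_rot: [180.0, -0.1, -9.0]
force: [-0.2, -0.5, -1.1]
finger_gap: 0.493
finger_force: 19.9
t 3.67 F [-0.2 -0.5 -1.1] gap 0.493 q [-27.  32.  88.  -0.  60.  72.]
tip caddy [ -10.0531 -206.2793   98.0314] z [ 0.0015 -0.0008 -1.    ]
-108,-152,98,0 tcp [ 0.4606 -0.0802  0.162 ] shift [-0.1305 -0.0723 -0.0002] turn [ 0.001  -0.003  -0.0001] len mm 111.87790659207491
-108,-152,58,0 tcp [ 0.4606 -0.0802  0.122 ] shift [-0.1305 -0.0724  0.0531] turn [ 0.001  -0.003  -0.0001] len mm 118.82412088762928
```

```bash
python3 -m crank '[[-1,-0.04,-0.022,0,0,0,0],[-1,-0.08,-0.045,0,0,0,0],[-1,-0.11,-0.061,0,0,0,0],[-1,-0.13,-0.072,0,0,0,0],[-1,-0.13,-0.072,0,0,0,0],[-1,-0.13,-0.072,0.02,0,0,0],[-1,-0.13,-0.072,0.035,0,0,0],[-1,-0.13,-0.072,0.045,0,0,0],[-1,-0.13,-0.072,0.05,0,0,0],[-1,-0.13,-0.072,0.052,0,0,0],[-1,-0.13,-0.072,0.053,0,0,0],[-1,-0.13,-0.072,0.053,0,0,0]]'; python3 g.py
```

```text
time: 4.67
tool_pos: [0.4608, -0.0806, 0.1211]
tcp_rot: [180.0, -0.0, -9.0]
force: [0.2, -0.1, -0.4]
finger_gap: 0.49
finger_force: 19.9
t 4.67 F [ 0.2 -0.1 -0.4] gap 0.49 q [-24.  25. 107.  -0.  48.  75.]
tip caddy [-107.6791 -152.2997   57.1139] z [ 0.0005 -0.0002 -1.    ]
```

```bash
python3 -m crank '[[-1,0,0,0.001,0,0,0],[0.6,0,0,0.001,0,0,0],[0.6,0,0,0.001,0,0,0],[0.6,0,0,0.001,0,0,0],[0.6,0,0,0.001,0,0,0],[0.6,0,0,-0.02,0,0,0],[0.6,0,0,-0.07,0,0,0],[0.6,0,0,-0.12,0,0,0],[0.6,0,0,-0.17,0,0,0],[0.6,0,0,-0.17,0,0,0],[-1,0,0,-0.17,0,0,0],[-1,0,0,-0.17,0,0,0]]'; cat > look.py <<'E'
from g import *
import sys
n=sys.argv[1]; im,d=r.grab_frame(n); b=[int(v) for v in sys.argv[3].split(',')]; k=float(sys.argv[4])
cv2.imwrite('pics/'+sys.argv[2]+'.png',cv2.resize(im[b[0]:b[1],b[2]:b[3],::-1],None,fx=k,fy=k,interpolation=cv2.INTER_CUBIC))
for l,z in [('jar_mid',.053),('stapler_mid',.025)]:
    print(l,[(round(q['p'],2),np.round(q['position']),caddy(atz(n,q['position'],z)).round()) for q in r.place_of(n,l)][:4])
E
python3 look.py side s2 110,310,200,480 2.7;  python3 g.py -75,60,35,45 -75,60,50,45 -100,70,40,45 -100,70,45,50
```

```text
time: 5.67
tool_pos: [0.4601, -0.0802, 0.2476]
tcp_rot: [-180.0, 0.1, -9.0]
force: [0.0, -0.1, -1.0]
finger_gap: 0.673
finger_force: 0.0
jar_mid [(0.78, array([200., 287.]), array([-185., -144.,   53.])), (0.66, array([201., 323.]), array([-102., -151.,   53.])), (0.58, array([277., 250.]), array([-258., -373.,   53.]))]
stapler_mid []
t 5.82 F [ 0.3 -0.4 -0.3] gap 0.535 q [-24.  14. 100.   0.  66.  75.]
tip caddy [-108.5811 -152.027   183.0506] z [-0.0025  0.0012 -1.    ]
-75,60,35,45 tcp [0.4816 0.1311 0.0803] shift [-0.0153 -0.2826  0.2226] turn [-0.0012  1.505  -0.0009] len mm 270.0684846756577
-75,60,50,45 tcp [0.4816 0.1311 0.0953] shift [-0.0153 -0.2826  0.2026] turn [-0.0012  1.505  -0.0009] len mm 261.07110338277926
-100,70,40,45 tcp [0.4585 0.1449 0.0853] shift [-0.0486 -0.2959  0.2161] turn [-0.0012  1.505  -0.0009] len mm 277.2230537206391
-100,70,45,50 tcp [0.4548 0.1455 0.0861] shift [-0.0536 -0.2959  0.2149] turn [-0.0012  1.6717 -0.001 ] len mm 277.2357260363459
```

View pics/s2.png

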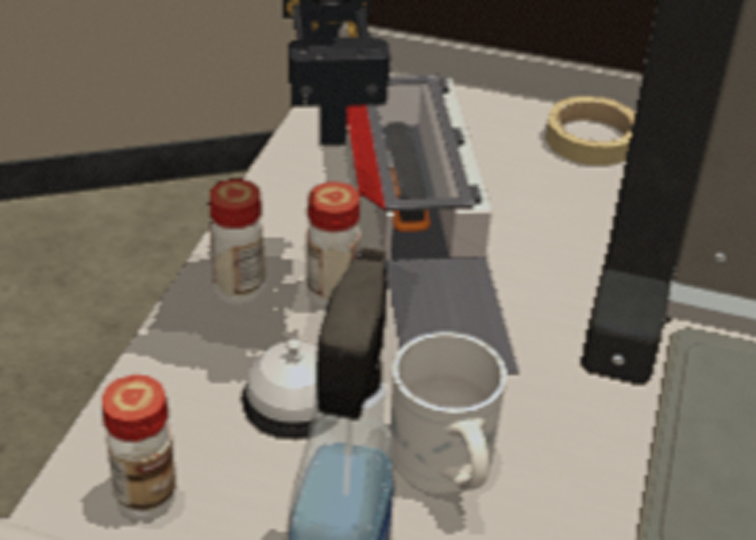

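Side crop: the red-capped jar stands upright at crop (240,335), beside its look-alike. The plate is empty, and the stapler's orange end shows inside the outlet at crop (218,410). Now the approach to the lip at caddy y≈82, behind the stapler.

```bash
python3 g.py -110,82,120,45 -105,82,46,45
```

```text
t 5.82 F [ 0.3 -0.4 -0.3] gap 0.535 q [-24.  14. 100.   0.  66.  75.]
tip caddy [-108.5811 -152.027   183.0506] z [-0.0025  0.0012 -1.    ]
-110,82,120,45 tcp [0.4505 0.1583 0.1653] shift [-0.0622 -0.312   0.1095] turn [-0.0012  1.505  -0.0009] len mm 252.34100654015992
-105,82,46,45 tcp [0.4554 0.1575 0.0913] shift [-0.0553 -0.3119  0.2081] turn [-0.0012  1.505  -0.0009] len mm 284.27856671833183
```

```bash
python3 -m crank '[[-1,-0.02,-0.05,0,0,0.2,0],[-1,-0.04,-0.1,0,0,0.4,0],[-1,-0.06,-0.15,0,0,0.65,0],[-1,-0.065,-0.2,0.02,0,0.9,0],[-1,-0.065,-0.25,0.06,0,1.15,0],[-1,-0.065,-0.29,0.1,0,1.4,0],[-1,-0.065,-0.312,0.13,0,1.5,0],[-1,-0.06,-0.312,0.17,0,1.5,0],[-1,-0.055,-0.312,0.208,0,1.5,0],[-1,-0.055,-0.312,0.208,0,1.5,0],[-1,-0.055,-0.312,0.208,0,1.5,0]]'; python3 g.py -68,82,47,45 -65,82,65,45 -59,82,79,45 -47,82,104,45 -29,82,123,45 -6,82,137,45 12,82,142,45 24,82,140,45 24,82,120,45
```

```text
t 5.82 F [ 0.3 -0.4 -0.3] gap 0.535 q [-24.  14. 100.   0.  66.  75.]
tip caddy [-108.5811 -152.027   183.0506] z [-0.0025  0.0012 -1.    ]
-68,82,47,45 tcp [0.492  0.1517 0.0923] shift [-0.006  -0.3119  0.2066] turn [-0.0012  1.505  -0.0009] len mm 280.67139837407353
-65,82,65,45 tcp [0.4949 0.1512 0.1103] shift [-0.002  -0.312   0.1826] turn [-0.0012  1.505  -0.0009] len mm 271.12311922172444
-59,82,79,45 tcp [0.5009 0.1503 0.1243] shift [ 0.0059 -0.312   0.1639] turn [-0.0012  1.505  -0.0009] len mm 264.3621988412412
-47,82,104,45 tcp [0.5127 0.1484 0.1493] shift [ 0.0218 -0.312   0.1306] turn [-0.0012  1.505  -0.0009] len mm 254.19755713655815
-29,82,123,45 tcp [0.5305 0.1456 0.1683] shift [ 0.0458 -0.312   0.1052] turn [-0.0012  1.505  -0.0009] len mm 249.33285153894644
-6,82,137,45 tcp [0.5532 0.142  0.1823] shift [ 0.0764 -0.3121  0.0864] turn [-0.0012  1.505  -0.0009] len mm 249.51329175516835
12,82,142,45 tcp [0.571  0.1392 0.1873] shift [ 0.1004 -0.3121  0.0797] turn [-0.0012  1.505  -0.0009] len mm 253.013102293377
24,82,140,45 tcp [0.5828 0.1373 0.1853] shift [ 0.1164 -0.3121  0.0823] turn [-0.0012  1.505  -0.0009] len mm 257.30645836908985
24,82,120,45 tcp [0.5828 0.1373 0.1653] shift [ 0.1164 -0.312   0.109 ] turn [-0.0012  1.505  -0.0009] len mm 262.82776497759204refused, turn out of range in row 7
```

```bash
python3 -m crank '[[-1,-0.02,-0.05,0,0,0.2,0],[-1,-0.04,-0.1,0,0,0.4,0],[-1,-0.06,-0.15,0,0,0.65,0],[-1,-0.065,-0.2,0,0,0.9,0],[-1,-0.065,-0.25,0.02,0,1,0],[-1,-0.065,-0.29,0.04,0,1,0],[-1,-0.065,-0.312,0.06,0,1,0],[-1,-0.065,-0.312,0.06,0,1,0],[-1,-0.065,-0.312,0.06,0,1,0]]'; python3 g.py -115,82,90,45 -105,82,46,45
```

```text
time: 6.57
tool_pos: [0.4484, 0.1589, 0.202]
tcp_rot: [179.9, -29.8, -8.8]
force: [0.1, -0.3, 0.8]
finger_gap: 0.004
finger_force: 0.0
t 6.57 F [ 0.1 -0.3  0.8] gap 0.004 q [  9.  11. 116. -20.  26. 124.]
tip caddy [-125.5844   82.2824  146.4469] z [ 0.491  -0.0778 -0.8677]
-115,82,90,45 tcp [0.4455 0.1591 0.1353] shift [-0.0475  0.0003  0.0753] turn [-0.0005  0.5064  0.0045] len mm 66.78637025553516
-105,82,46,45 tcp [0.4554 0.1575 0.0913] shift [-0.0651  0.0002  0.1328] turn [-0.0005  0.5064  0.0045] len mm 110.95520536957733
```

```bash
python3 g.py -115,82,90,33 -105,82,46,33 -85,82,46,33
```

```text
t 6.57 F [ 0.1 -0.3  0.8] gap 0.004 q [  9.  11. 116. -20.  26. 124.]
tip caddy [-125.5844   82.2824  146.4469] z [ 0.491  -0.0778 -0.8677]
-115,82,90,33 tcp [0.4558 0.1574 0.1437] shift [-0.0299  0.0003  0.0725] turn [0.     0.1064 0.0045] len mm 58.79095913228667
-105,82,46,33 tcp [0.4657 0.1559 0.0997] shift [-0.0475  0.0003  0.13  ] turn [0.     0.1064 0.0045] len mm 103.7979127461791
-85,82,46,33 tcp [0.4854 0.1527 0.0997] shift [-0.0244  0.0003  0.1432] turn [0.     0.1064 0.0045] len mm 108.97552154967127
```

```bash
python3 -m crank '[[-1,-0.03,0,0.04,0,0.1,0],[-1,-0.03,0,0.072,0,0.1,0],[-1,-0.04,0,0.1,0,0.1,0],[-1,-0.047,0,0.13,0,0.1,0],[-1,-0.047,0,0.13,0,0.1,0],[-1,-0.024,0,0.143,0,0.1,0],[-1,-0.024,0,0.143,0,0.1,0],[-1,-0.024,0,0.143,0,0.1,0]]'; python3 look.py side s3 90,260,200,440 3.2 ; python3 g.py -71,82,48,33 -69,82,66,33 -60,82,81,33 -49,82,105,33
```

```text
time: 7.23
tool_pos: [0.487, 0.1517, 0.1028]
tcp_rot: [-179.8, -33.1, -9.4]
force: [-0.8, -0.4, 0.3]
finger_gap: 0.005
finger_force: 0.0
jar_mid [(0.87, array([197., 288.]), array([-184., -132.,   53.])), (0.61, array([203., 322.]), array([-104., -159.,   53.])), (0.61, array([277., 250.]), array([-258., -373.,   53.]))]
stapler_mid []
t 7.38 F [0.4 0.4 0.6] gap 0.002 q [  7.  26. 116. -58.  11. 161.]
tip caddy [-84.2279  81.6363  48.6603] z [ 0.5385 -0.0855 -0.8383]
-71,82,48,33 tcp [0.4993 0.1506 0.1017] shift [ 0.0144 -0.0005  0.0104] turn [ 0.0003 -0.0014 -0.0049] len mm 13.287540369381949
-69,82,66,33 tcp [0.5012 0.1502 0.1197] shift [ 0.0297 -0.0005 -0.0083] turn [ 0.0003 -0.0014 -0.0049] len mm 23.125550186515863
-60,82,81,33 tcp [0.5101 0.1488 0.1347] shift [ 0.0507 -0.0006 -0.0185] turn [ 0.0003 -0.0014 -0.0049] len mm 40.45463748698086
-49,82,105,33 tcp [0.521  0.1471 0.1587] shift [ 0.0804 -0.0007 -0.0374] turn [ 0.0003 -0.0014 -0.0049] len mm 66.49072038873526
```

View pics/s3.png

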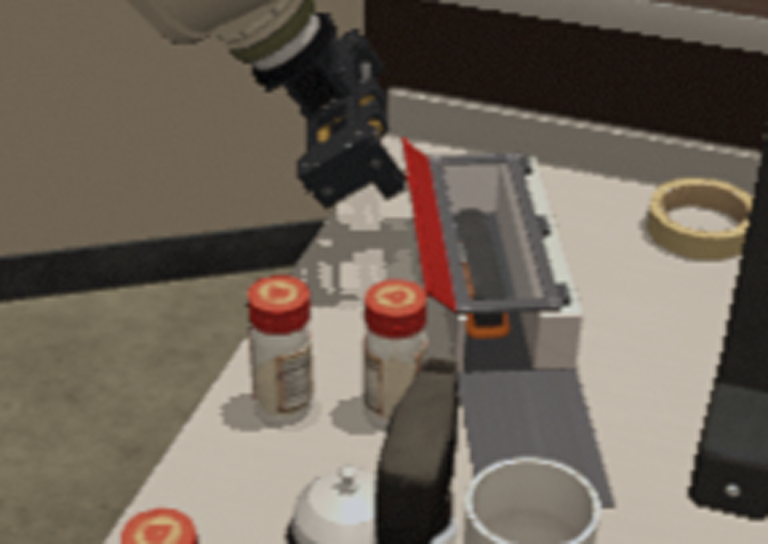

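Side crop: the tool's fingertips at crop (185,395) are just in front of the red lip at crop (190,425), at bead height or below it. Joints 4 and 6 are near their limits at this tilt, so I'll lift with a little less.

```bash
python3 g.py -74,82,46,27 -71,82,62,27 -60,82,81,27 -49,82,105,27 -30,82,125,27
```

```text
t 7.38 F [0.4 0.4 0.6] gap 0.002 q [  7.  26. 116. -58.  11. 161.]
tip caddy [-84.2279  81.6363  48.6603] z [ 0.5385 -0.0855 -0.8383]
-74,82,46,27 tcp [0.502  0.1501 0.103 ] shift [ 0.0185 -0.0005  0.0109] turn [ 0.0001 -0.2014 -0.0049] len mm 16.088977070480222
-71,82,62,27 tcp [0.505  0.1496 0.119 ] shift [ 0.0335 -0.0006 -0.0048] turn [ 0.0001 -0.2014 -0.0049] len mm 25.3604735695583
-60,82,81,27 tcp [0.5159 0.1479 0.138 ] shift [ 0.0596 -0.0006 -0.0181] turn [ 0.0001 -0.2014 -0.0049] len mm 46.68886406743955
-49,82,105,27 tcp [0.5267 0.1462 0.162 ] shift [ 0.0893 -0.0007 -0.0369] turn [ 0.0001 -0.2014 -0.0049] len mm 72.47549535369858
-30,82,125,27 tcp [0.5455 0.1432 0.182 ] shift [ 0.1251 -0.0008 -0.0454] turn [ 0.0001 -0.2014 -0.0049] len mm 99.81448497331984
```

```bash
python3 -m crank '[[-1,0.009,0,0.006,0,-0.1,0],[-1,0.018,0,0.011,0,-0.2,0],[-1,0.018,0,0.011,0,-0.2,0],[-1,0.026,0,0.003,0,-0.2,0],[-1,0.034,0,-0.005,0,-0.2,0],[-1,0.045,0,-0.012,0,-0.2,0],[-1,0.06,0,-0.018,0,-0.2,0],[-1,0.06,0,-0.018,0,-0.2,0]]'; python3 g.py -49,82,105,27 -30,82,125,27 -7,82,138,27 12,82,142,27 25,82,142,27
```

```text
time: 8.05
tool_pos: [0.5159, 0.1479, 0.1386]
tcp_rot: [-180.0, -26.9, -9.1]
force: [-7.8, 1.7, 2.4]
finger_gap: 0.004
finger_force: 3.1
t 8.05 F [-7.8  1.7  2.4] gap 0.004 q [  6.  24. 108. -18.  22. 120.]
tip caddy [-60.0274  81.9449  81.5835] z [ 0.4475 -0.0709 -0.8914]
-49,82,105,27 tcp [0.5267 0.1462 0.162 ] shift [ 0.0272 -0.0001 -0.0212] turn [ 0.0001  0.0018 -0.0028] len mm 25.834491111193277
-30,82,125,27 tcp [0.5455 0.1432 0.182 ] shift [ 0.0618 -0.0002 -0.0335] turn [ 0.0001  0.0018 -0.0028] len mm 52.734377010875406
-7,82,138,27 tcp [0.5682 0.1396 0.195 ] shift [ 0.097  -0.0002 -0.035 ] turn [ 0.0001  0.0018 -0.0028] len mm 77.36761312750205
12,82,142,27 tcp [0.587  0.1367 0.199 ] shift [ 0.122  -0.0003 -0.0283] turn [ 0.0001  0.0018 -0.0028] len mm 93.95109029411272
25,82,142,27 tcp [0.5998 0.1346 0.199 ] shift [ 0.1375 -0.0003 -0.0204] turn [ 0.0001  0.0018 -0.0028] len mm 104.24533504026884
```

```bash
cat > lid.py <<'E'
from g import *
for n in ['top','side']:
    im,d=r.grab_frame(n); hsv=cv2.cvtColor(im,cv2.COLOR_RGB2HSV); P=cloud(n,d)
    red=((hsv[...,0]<8)|(hsv[...,0]>172))&(hsv[...,1]>150)&(hsv[...,2]>50)&(d>0)
    Q=C.inv().apply((P[red]-O))*1e3; Q=Q[(abs(Q[:,1])<125)&(Q[:,0]>-95)&(Q[:,0]<80)&(Q[:,2]>40)&(Q[:,2]<190)]
    if len(Q)>20:
        a=np.arctan2(Q[:,2]-60,33-Q[:,0]); print(n,len(Q),'red mean',Q.mean(0).round(),'lid ~rad',np.median(a)-.12)
    o=[q for q in r.place_of(n,'stapler_mid')]; print([(round(q['p'],2),caddy(atz(n,q['position'],.025)).round()) for q in o][:2])
E
python3 lid.py
```

```text
top 393 red mean [-57. -35. 108.] lid ~rad 0.37020933394630673
[]
side 194 red mean [-57. -30. 109.] lid ~rad 0.38726173430536937
[(0.69, array([-18.,  -5.,  25.])), (0.28, array([  -7., -211.,   25.]))]
```

Lid is rising as planned (~0.38 rad). Continue along the arc.

```bash
python3 -m crank '[[-1,0.014,0,-0.011,0,0,0],[-1,0.027,0,-0.021,0,0,0],[-1,0.045,0,-0.028,0,0,0],[-1,0.062,0,-0.034,0,0,0],[-1,0.08,0,-0.035,0,0,0],[-1,0.097,0,-0.035,0,0,0],[-1,0.11,0,-0.032,0,0,0],[-1,0.122,0,-0.028,0,0,0],[-1,0.13,0,-0.024,0,0,0],[-1,0.137,0,-0.02,0,0,0],[-1,0.137,0,-0.02,0,0,0]]'; python3 lid.py; python3 g.py 25,82,125,27 25,82,105,27 20,82,86,23 14,82,72,18 3,82,62,12 -10,82,45,5 -17,82,30,0 -17,82,14,0
```

```text
time: 9.17
tool_pos: [0.6009, 0.1344, 0.1992]
tcp_rot: [-179.9, -27.2, -9.1]
force: [-3.6, -0.8, 8.6]
finger_gap: 0.004
finger_force: 4.2
top 1384 red mean [ 46. -20. 158.] lid ~rad 1.5911149376939964
[(0.62, array([-24.,  -9.,  25.]))]
side 588 red mean [ 45.  -8. 157.] lid ~rad 1.571476766487871
[(0.57, array([-24., -10.,  25.]))]
t 9.37 F [-4.1 -1.1  8.3] gap 0.002 q [  3.  27.  93. -10.  34. 109.]
tip caddy [ 25.5266  82.032  142.2567] z [ 0.4508 -0.0706 -0.8898]
25,82,125,27 tcp [0.5998 0.1346 0.182 ] shift [-0.0109  0.      0.0202] turn [-0.0015 -0.005  -0.0026] len mm 17.183964307919208
25,82,105,27 tcp [0.5998 0.1346 0.162 ] shift [-0.0231  0.      0.0439] turn [-0.0015 -0.005  -0.0026] len mm 37.181743185663315
20,82,86,23 tcp [0.5989 0.1348 0.1449] shift [-0.0346  0.0001  0.0636] turn [-0.0016 -0.1384 -0.0025] len mm 54.308174625003694
14,82,72,18 tcp [0.5981 0.1349 0.1329] shift [-0.0429  0.0001  0.0774] turn [-0.0017 -0.305  -0.0024] len mm 66.36980271097656
3,82,62,12 tcp [0.5936 0.1356 0.1246] shift [-0.0533  0.0001  0.0845] turn [-0.0019 -0.505  -0.0024] len mm 74.89658293317531
-10,82,45,5 tcp [0.5884 0.1364 0.1088] shift [-0.0691  0.0001  0.1001] turn [-0.002  -0.7384 -0.0022] len mm 91.22710166914497
-17,82,30,0 tcp [0.587  0.1366 0.094 ] shift [-0.0798  0.0002  0.1167] turn [-0.0021 -0.905  -0.0022] len mm 106.04423048472269
-17,82,14,0 tcp [0.587  0.1366 0.078 ] shift [-0.0896  0.0002  0.1357] turn [-0.0021 -0.905  -0.0022] len mm 121.93405963153114
```

Lid is at about 1.58 rad. Now slide down along it, and turn upright so the body takes over the lid.

```bash
python3 -m crank '[[-1,-0.011,0,0.02,0,0,0],[-1,-0.023,-0.002,0.044,0,0,0],[-1,-0.029,-0.004,0.054,0,-0.07,0],[-1,-0.035,-0.004,0.064,0,-0.14,0],[-1,-0.039,-0.004,0.071,0,-0.22,0],[-1,-0.043,-0.004,0.077,0,-0.305,0],[-1,-0.043,-0.004,0.077,0,-0.305,0]]'; python3 lid.py; python3 g.py 3,85,62,12 -10,85,45,5 -17,85,30,0 -17,85,14,0
```

```text
time: 9.95
tool_pos: [0.5975, 0.138, 0.1309]
tcp_rot: [-179.9, -17.6, -9.1]
force: [-3.5, 0.6, -0.6]
finger_gap: 0.004
finger_force: 0.0
top 1510 red mean [ 34. -16. 157.] lid ~rad 1.4668802447266271
[(0.65, array([-19.,  -7.,  25.]))]
side 564 red mean [ 35.  -6. 159.] lid ~rad 1.4744557955441646
[(0.73, array([-20., -18.,  25.])), (0.24, array([-111., -175.,   25.]))]
t 10.15 F [-3.3  0.5 -2.5] gap 0.006 q [  3.  34.  91.  -6.  38. 106.]
tip caddy [12.685  84.9191 70.0624] z [ 0.3021 -0.0478 -0.9521]
3,85,62,12 tcp [0.5941 0.1386 0.1246] shift [-0.0069 -0.0001  0.0067] turn [-0.0001 -0.1936 -0.0014] len mm 7.251977758579987
-10,85,45,5 tcp [0.5889 0.1394 0.1088] shift [-0.0201 -0.0001  0.0247] turn [-0.0002 -0.4269 -0.0014] len mm 23.877705032923494
-17,85,30,0 tcp [0.5875 0.1396 0.094 ] shift [-0.0279 -0.0001  0.0428] turn [-0.0003 -0.5936 -0.0014] len mm 38.35358730084979
-17,85,14,0 tcp [0.5875 0.1396 0.078 ] shift [-0.0344 -0.0001  0.0632] turn [-0.0003 -0.5936 -0.0014] len mm 53.95253993479807
```

```bash
python3 -m crank '[[-1,-0.007,0,0.007,0,-0.19,0],[-1,-0.014,0,0.016,0,-0.31,0],[-1,-0.02,0,0.025,0,-0.43,0],[-1,-0.028,0,0.043,0,-0.59,0],[-1,-0.032,0,0.055,0,-0.59,0],[-1,-0.035,0,0.063,0,-0.59,0],[-1,-0.035,0,0.063,0,-0.59,0]]'; python3 look.py side s4 90,290,240,480 3; python3 lid.py; python3 g.py -18,-107,14,0
```

```text
time: 10.73
tool_pos: [0.5868, 0.1394, 0.0765]
tcp_rot: [180.0, -0.1, -9.0]
force: [-5.4, 1.0, -3.4]
finger_gap: 0.005
finger_force: 0.0
jar_mid [(0.84, array([199., 289.]), array([-181., -139.,   53.])), (0.8, array([276., 249.]), array([-260., -370.,   53.])), (0.57, array([202., 322.]), array([-105., -153.,   53.]))]
stapler_mid [(0.69, array([174., 351.]), array([-17.,  -5.,  25.]))]
top 1106 red mean [ 20. -34. 157.] lid ~rad 1.314917861474063
[(0.61, array([-21., -10.,  25.]))]
side 469 red mean [ 22.  -8. 159.] lid ~rad 1.3383153552589113
[(0.8, array([-18.,  -7.,  25.]))]
t 11.08 F [-4.2 -0.  -2.6] gap 0.004 q [  2.  42.  84.  -0.  54. 101.]
tip caddy [-16.5275  84.9009  14.3134] z [ 0.0032 -0.0004 -1.    ]
-18,-107,14,0 tcp [ 0.5565 -0.0499  0.078 ] shift [-0.0017  0.2559  0.0004] turn [-0.0001 -0.0061 -0.0003] len mm 191.90037748407693
```

View pics/s4.png

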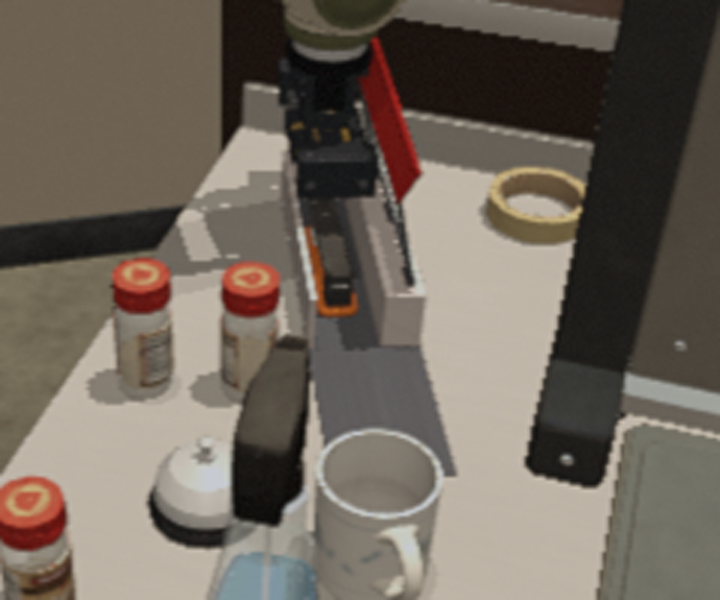

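Side crop: the gripper stands upright in the lane behind the stapler, with the lid at about 1.3 rad leaning on the body. The stapler is at crop (260,335) and the way out is clear. Push.

```bash
python3 -m crank '[[-1,0,0.012,0,0,0,0],[-1,0,0.024,0,0,0,0],[-1,0,0.038,0,0,0,0],[-1,0,0.052,0,0,0,0],[-1,0,0.066,0,0,0,0],[-1,0,0.08,0,0,0,0],[-1,0,0.094,0,0,0,0],[-1,0,0.108,0,0,0,0],[-1,0,0.122,0,0,0,0],[-1,0,0.134,0,0,0,0],[-1,0,0.14,0,0,0,0]]'; python3 lid.py; python3 g.py -18,-107,14,0
```

```text
time: 12.0
tool_pos: [0.5714, 0.0349, 0.0786]
tcp_rot: [180.0, -0.2, -9.0]
force: [-3.9, 4.8, -2.3]
finger_gap: 0.009
finger_force: 0.7
top 255 red mean [ 21. -84. 158.] lid ~rad 1.3346276480515606
[(0.57, array([-23., -95.,  25.])), (0.29, array([ -30., -100.,   25.]))]
side 250 red mean [ 23. -59. 160.] lid ~rad 1.3506233619427501
[(0.85, array([-23., -99.,  25.]))]
t 12.2 F [-4.8 -1.1 -1.1] gap 0.005 q [-8. 39. 90. -0. 51. 91.]
tip caddy [-16.2078 -20.7955  14.6358] z [ 0.0035 -0.0016 -1.    ]
-18,-107,14,0 tcp [ 0.5565 -0.0499  0.078 ] shift [-0.0022  0.115   0.001 ] turn [ 0.002  -0.0071  0.0014] len mm 86.2865934252399
```

```bash
python3 -m crank '[[-1,0,0.012,0,0,0,0],[-1,0,0.025,0,0,0,0],[-1,0,0.038,0,0,0,0],[-1,0,0.051,0,0,0,0],[-1,0,0.064,0,0,0,0],[-1,0,0.077,0,0,0,0],[-1,0,0.09,0,0,0,0],[-1,0,0.1,0,0,0,0],[-1,0,0.108,0,0,0,0],[-1,0,0.114,0,0,0,0],[-1,0,0.118,0,0,0,0],[-1,0,0.118,0,0,0,0]]'; python3 look.py side s5 90,290,240,480 3; python3 lid.py; python3 g.py -18,-90,14,0
```

```text
time: 13.2
tool_pos: [0.5576, -0.0523, 0.0786]
tcp_rot: [179.9, -0.2, -8.9]
force: [-5.1, 0.5, -1.0]
finger_gap: 0.008
finger_force: 0.0
jar_mid [(0.97, array([278., 248.]), array([-262., -374.,   53.])), (0.77, array([198., 290.]), array([-178., -136.,   53.])), (0.58, array([198., 323.]), array([-102., -140.,   53.]))]
stapler_mid [(0.96, array([218., 359.]), array([ -21., -183.,   25.]))]
top 728 red mean [ 21.  63. 158.] lid ~rad 1.3306034106108897
[(0.6, array([ -23., -183.,   25.]))]
side 27 red mean [  24. -104.  168.] lid ~rad 1.3845683934361683
[(0.84, array([ -22., -187.,   25.])), (0.4, array([ -10., -222.,   25.]))]
t 13.55 F [-4.6 -1.7 -0.4] gap 0.011 q [-17.  38.  92.  -0.  50.  82.]
tip caddy [ -16.2129 -109.3425   14.6822] z [ 0.0035 -0.002  -1.    ]
-18,-90,14,0 tcp [ 0.5591 -0.0331  0.078 ] shift [-0.002  -0.0257  0.0009] turn [ 0.0028 -0.0072  0.003 ] len mm 19.32213060438796
```

View pics/s5.png

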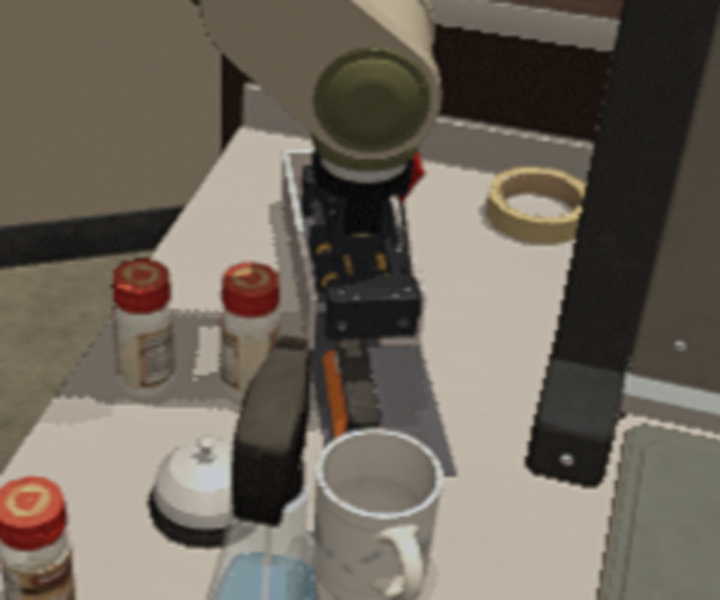

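Side crop: the stapler lies flat on the dark plate at crop (390,350), clear of the mug, with the gripper behind it and the lid held open. The networks put it at y≈−185 mm. Draw back, rise out and let the lid close.

```bash
python3 -m crank '[[-1,0,-0.02,0,0,0,0],[-1,0,-0.045,0,0,0,0],[-1,0,-0.06,-0.03,0,0,0],[-1,0,-0.06,-0.07,0,0,0],[-1,-0.01,-0.06,-0.12,0,0,0],[-1,-0.02,-0.06,-0.17,0,0,0],[-1,-0.04,-0.06,-0.22,0,0,0],[-1,-0.08,-0.06,-0.23,0,0,0],[-1,-0.12,-0.06,-0.24,0,0,0],[-1,-0.16,-0.06,-0.25,0,0,0],[-1,-0.19,-0.06,-0.25,0,0,0],[-1,-0.19,-0.06,-0.25,0,0,0]]'; python3 look.py top t6 90,290,150,430 2.8; python3 lid.py; python3 g.py
```

```text
time: 14.55
tool_pos: [0.4213, 0.0155, 0.2667]
tcp_rot: [179.9, -0.4, -8.9]
force: [0.7, -0.3, -0.4]
finger_gap: 0.003
finger_force: 0.0
jar_mid [(0.93, array([204., 303.]), array([-105., -158.,   53.])), (0.85, array([244., 291.]), array([-189., -145.,   53.]))]
stapler_mid [(0.62, array([171., 324.]), array([ -22., -192.,   25.]))]
top 127 red mean [-66. -97.  71.] lid ~rad -0.004433207649089582
[(0.97, array([ -21., -193.,   25.]))]
side 355 red mean [-66. -14.  74.] lid ~rad 0.02245964981461704
[(0.27, array([-100., -181.,   25.]))]
t 14.9 F [ 0.1  0.  -0.5] gap 0.004 q [-14.   7. 105.   0.  67.  85.]
tip caddy [-158.7222  -63.8052  201.2155] z [ 0.0027 -0.0006 -1.    ]
```

View pics/t6.png

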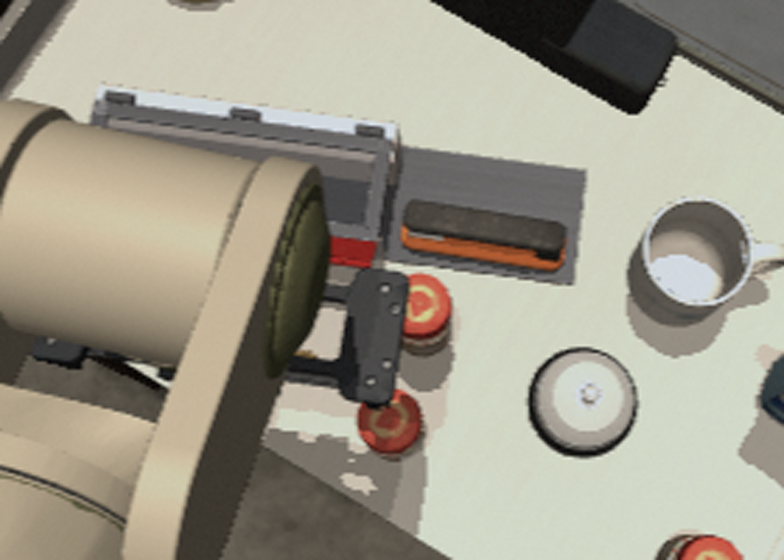

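Top crop: the stapler is on the plate at crop (235,485) and the lid is closed, with the lip at crop (250,350). The jar is upright on the counter at crop (310,425). The mug (250,695) and bell (400,580) are in place, and the arm is clear.

```bash
python3 -c "
from cell import r; print(r.finish_job())"
```

```text
the job is handed in; nothing more can be done
None
```

The job is handed in at about 15 s of the 64 s allowed (no verdict came back): by my last measurements the jar stands upright on the counter clear of the plate, the stapler lies flat on the landing plate about 75 mm outside the open end, the lid is shut, and the mug and bell look undisturbed.

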